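# Test the gaping oyster

## Task

One oyster on the sorting tray gapes open. Test it: with the fingertips, gently press the raised lip of its upper shell down by at least a centimetre, keep it down for a full second, then let go so that it can spring open again, and withdraw. Do not shift or lift that oyster, and touch none of the other oysters or other loose things.

Things in the scene. Friction and masses are not known exactly. Their poses are not given: they have to be found in the camera images.
- gaper: the gaping oyster, the only one whose two shells stand apart; loose on the tray, 0.2 to 0.35 kg. Its lower shell is 106 mm long (its x), 78 mm wide and 15 mm high. Origin: centre of its underside. Hinged at the narrow end (-x); the mouth gapes at the broad end (+x), which points away from the robot within about 55 degrees. Other oysters lie some 140 mm away, centre to centre
- gaper_lip (a point): the spot to press: on the outer (upper) face of the gaping oyster's raised upper shell, 12 mm in from the broad edge and midway across; with the shell open it stands about 48 mm above the tray's floor. The upper shell slopes up towards the lip at 0.32 rad when open
- gaper_shell (a joint): hinge of the gaping oyster's upper shell, rad: 0 = gaping fully (as found), 0.32 = shut (a hard stop). Springy: it starts to move at about 1.2 N on the lip, needs about 5 N to shut and springs back to 0 when let go. The lip lies 88 mm from the hinge: 0.1 rad lowers it about 9 mm, full travel is about 27 mm
- tray: the aluminium sorting tray fixed on the bench, 340 mm (its x) by 460 mm (its y), walls 22 mm high, floor 4 mm thick. Origin: centre of its underside
- oyster_a: a closed oyster on the tray, 112 x 76 mm, 26 mm high, both shells shut; leave alone. Origin: centre of its underside
- oyster_b: a closed oyster on the tray, 98 x 80 mm, 26 mm high, both shells shut; leave alone. Origin: centre of its underside
- half_shell: an empty half shell on the tray, pearly hollow up, 104 x 78 mm, 15 mm high; leave alone. Origin: centre of its underside
- knife: an oyster knife lying on the tray, wooden handle to its -x, 190 mm long along its x, 25 mm high; leave alone. Origin: middle of its length, at its underside
- brush: a scrubbing brush lying on the bench to the robot's right, along x; leave alone. Origin: underside
- jar: a glass jar, 64 mm across and 70 mm high, standing beyond the tray; leave alone. Origin: centre of its underside
- mug: a white mug, 78 mm across and 85 mm high, standing beyond the tray; leave alone. Origin: centre of its underside
- dish: a small white plate, 130 mm across, 18 mm high, on the bench to the robot's left; leave alone. Origin: centre of its underside
Not all that is in view belongs to the job. What is shaped like the gaper but red is not meant.

How it is judged:
On the way, in this order (a step that is already met when the one before it is completed fails the run):
1. the gaping oyster's lip is held down by the fingers, by about a centimetre or more (hinge past 0.10 rad), for 0.8 s (value of joint gaper_shell above 0.1 rad and contact force between the fingers and gaper above 0.3 N), for 0.8 s.
2. the shell is let go and springs open again (hinge under 0.03 rad, fingers off) (value of joint gaper_shell below 0.03 rad and contact force between the fingers and gaper below 0.05 N), for 0.2 s.
At the end, for the whole second after the job is handed in: the gaping oyster lies within 15 mm of where it was, at rest, open again (hinge under 0.03 rad) and untouched; every other loose thing is within 8 mm of where it was (value of joint gaper_shell below 0.03 rad and contact force between the arm and gaper below 0.05 N and distance of gaper from where it was at the start of the episode below 0.015 m and linear speed of gaper below 0.02 m/s and distance of each of oyster_a, oyster_b, half_shell, knife, brush, jar, mug, dish from where it was at the start of the episode below 0.008 m).
It fails at once if a closed oyster or the half shell is touched by the robot or displaced by over 8 mm (contact force between any of the arm, the fingers and oyster_a above 0.5 N or distance of any of oyster_a, oyster_b, half_shell from where it was at the start of the episode above 0.008 m or contact force between any of the arm, the fingers and oyster_b above 0.5 N or contact force between any of the arm, the fingers and half_shell above 0.5 N).
It fails at once if the knife, brush, jar, mug or dish is touched by the robot or displaced by over 8 mm (contact force between any of the arm, the fingers and knife above 0.5 N or distance of any of knife, brush, jar, mug, dish from where it was at the start of the episode above 0.008 m or contact force between any of the arm, the fingers and brush above 0.5 N or contact force between any of the arm, the fingers and jar above 0.5 N or contact force between any of the arm, the fingers and mug above 0.5 N or contact force between any of the arm, the fingers and dish above 0.5 N).
It fails at once if the gaping oyster is pressed with more than 20 N (contact force between any of the fingers, the arm and gaper above 20 N).
It fails at once if the gaping oyster is shifted or lifted by over 15 mm (distance of gaper from where it was at the start of the episode above 0.015 m).
It fails at once if the gaping oyster is tipped by over 0.3 rad (angle between gaper's own z axis and vertical above 0.3 rad).
It also fails if it takes over 38 s, if anything falls off the work surface, if the arm or the gripper's body presses on something with over 40 N, if the wrist force passes 120 N, or if a joint passes its speed limit or range.

## Robot

A 7-joint arm with a two-finger parallel gripper is mounted at the origin on the work surface. World frame = base frame: x ahead of the robot, y to its left, z up, the work surface at z = 0. Lengths are in m, angles in rad, forces in N, time in s.
With the tool pointing down it reaches from about 0.425 to 0.875 m from the base axis. Payload 8.4 kg.
Tool frame: the origin (TCP) lies at the very end of the fingers, on their centre line; the grasp point (between the pads) lies 19 mm behind it (r.grip_depth is the z of the grasp point in the tool frame, in m); z points along the fingers, y is the line along which they close (so a half turn about z gives the same grasp; the last joint's range is limited). The gripper opens to 87 mm and grips with 3 to 60 N. Pads are 19 mm wide; open, the fingers measure 117 mm over their backs; the gripper's body (75 mm by 190 mm) begins 51 mm behind the grasp point.
Start: joints at [-1.245, 0.333, 0.04, 1.465, -0.013, 1.343, -0.059], TCP at [0.268, 0.592, 0.223] pointing down, gripper open.
Joint ranges: [-2.58, 2.58], [-0.38, 2.09], [-1.3, 1.39], [0.25, 2.4], [-1.5, 4.64], [0.08, 2.09], [-2.65, 2.65]. Speed limits (rad/s): [2.22, 2.22, 2.79, 2.79, 3.14, 3.14, 3.14].

## Interface

Orientations are given as a rotation vector (axis times angle).
In Python, from cell import r gives the robot as it stands. The module is installed in compiled form; this text tells all that it offers.
- The arm moves only by the tool arm_command, never from a script. Its argument "motion" is a list of rows, each an object of numbers: "dx", "dy", "dz": the shift along the tool's x, y, z in m; "ax", "ay", "az": the turn, a rotation vector about the tool's x, y, z in rad; "hand": the finger opening in m, from 0 to 0.087. In form: [{"dx": .., "dy": .., "dz": .., "ax": .., "ay": .., "az": .., "hand": ..}, ...]. A call has 1 to 12 rows; each row shifts and turns the commanded pose from where the row before left it, along the tool's axes as they then stand; what a row does not reach is not made up. A row lasts 1/10 s, in which the tool goes at most 50 mm and 8.59 degrees, less where a joint would pass 70% of its speed; a pose out of reach is approached as far as the arm can. A call with a gripper value outside its range is refused whole. The fingers move at their own pace and stop on an object; the grip force is fixed at half the most. Time passes only in rows, so rows that do not move let the fingers close. It gives the time, the measured TCP pose, the force, the opening and the grip force at its end, in the units of the state.
- r.state(): the state, without advancing time (a new reading comes with each control period).
- r.read_camera(name): name is "side" or "top"; returns a dict with "image" (480x640x3 uint8, blue, green, red), "K" (3x3 intrinsics, pixels), "distortion" ([k1, k2, p1, p2, k3] as OpenCV has them; the pictures are not rectified), "R" (3x3) and "t" (3): a world point X has camera coordinates R X + t. Camera axes: x right, y down, z forward; pixel columns grow to the right and rows downward; lengths in m; the calibration is good to about 2 mm. A picture is of the moment at which its call begins. There is no depth.
- r.job_done(): hands the job in; it is judged then, once.
Trained networks look in a picture, given as the dict that the camera call returned (one of the last four; its "shot" number tells which), for a name from the list of things; names that differ only in an ending like _2 or _b are one class to them, and where a whole thing is asked for, a point or a joint stands for the part that bears it (a point fixed in the world has none). Each returns a list of dicts, best first, with "confidence" (0 to 1); they miss things now and then, are a little off and sometimes report something else, mostly with a low value. They report only what shows in the picture. A call takes as long as a camera call. They do not tell look-alikes from the thing itself.
- r.look_for(query, picture): "point" ([row, column] in pixels, amid what is visible of it).
The state is a dict: "t": time; "joint_pos": joint angles; "joint_vel": joint speeds; "joint_efforts": joint torques, N m; "tcp_pos": TCP position; "eef_rot": TCP orientation; "contact_force": force on the tool from outside, world axes, zero at the start; "torque": the same for the moment, N m; "opening": finger opening in m; "finger_force": force on a finger pad.
Only numpy, scipy, OpenCV 4.12 (cv2) and the standard library are available. Lean on these libraries where they do the work, as an engineer would, in place of code of your own. Each camera call takes 0.05 s, during which the arm holds its last target. There are 200 camera calls.

## Working session

There is one attempt and no reset: what is moved stays moved. The work goes in short steps, Python scripts to look and compute and a tool call to move; the robot and the scene stay as the last step left them, time stands still between calls to the robot, and variables do not carry over. Pictures are saved under pics/ and viewed, at most 10 in all, crops included, and the job is handed in when it is done.

Besides the shell and the picture viewer there is one more tool, called after "Call:" as name(argument=value, ...) on one line, values as JSON. arm_command: Moves the arm, as the interface text tells. Its arguments: {"type":"object","properties":{"motion":{"type":"array"}},"required":["motion"]}

```bash
mkdir -p pics; cat > h.py <<'E'
from cell import r
import numpy as np, cv2
from scipy.spatial.transform import Rotation as Ro
def ray(p,rc):
    u=cv2.undistortPoints(np.array([[[rc[1],rc[0]]]],float),np.array(p["K"]),np.array(p["distortion"]))[0,0]
    R=np.array(p["R"]);t=np.array(p["t"]).ravel()
    return -R.T@t, R.T@np.array([u[0],u[1],1])
def onz(p,rc,z):
    c,d=ray(p,rc); return c+d*(z-c[2])/d[2]
def proj(p,X):
    q=cv2.projectPoints(np.array(X,float).reshape(-1,1,3),cv2.Rodrigues(np.array(p["R"]))[0],np.array(p["t"],float),np.array(p["K"]),np.array(p["distortion"]))[0].reshape(-1,2)
    return q[:,::-1]
E
python3 - <<'E'
from h import *
np.set_printoptions(precision=3,suppress=True)
for n in ("top","side"):
    p=r.read_camera(n); cv2.imwrite(f"pics/{n}1.png",p["image"])
    c,d=ray(p,(240,320));print(n,c,d)
    for q in ("gaper","gaper_lip","oyster_a","half_shell","knife"):
        print(q,[(np.round(x["point"]),round(x["confidence"],2),onz(p,x["point"],.03)[:2]) for x in r.look_for(q,p)])
s=r.state();print(s["t"],s["tcp_pos"],s["eef_rot"],s["contact_force"],s["opening"])
E
```

```text
top [ 0.454 -0.017  1.022] [ 0.09   0.035 -0.996]
gaper [(array([368., 444.]), 0.83, array([ 0.27, -0.26])), (array([185., 502.]), 0.78, array([ 0.679, -0.389])), (array([244., 470.]), 0.67, array([ 0.542, -0.316])), (array([277., 379.]), 0.66, array([ 0.466, -0.114])), (array([129., 387.]), 0.18, array([ 0.8  , -0.128]))]
gaper_lip [(array([184., 505.]), 0.88, array([ 0.681, -0.397])), (array([276., 374.]), 0.72, array([ 0.467, -0.105])), (array([248., 478.]), 0.71, array([ 0.534, -0.335])), (array([367., 449.]), 0.6, array([ 0.273, -0.27 ]))]
oyster_a [(array([275., 309.]), 0.9, array([0.464, 0.039])), (array([206., 312.]), 0.89, array([0.62 , 0.037]))]
half_shell [(array([216., 382.]), 0.95, array([ 0.601, -0.118]))]
knife [(array([254., 257.]), 0.82, array([0.508, 0.157]))]
side [0.288 0.978 1.132] [ 0.167 -0.654 -0.738]
gaper [(array([218., 350.]), 0.95, array([ 0.471, -0.103])), (array([189., 423.]), 0.75, array([ 0.279, -0.274])), (array([151., 306.]), 0.61, array([ 0.677, -0.378])), (array([168., 342.]), 0.57, array([ 0.542, -0.314]))]
gaper_lip [(array([215., 354.]), 0.93, array([ 0.463, -0.118])), (array([168., 345.]), 0.65, array([ 0.532, -0.32 ])), (array([188., 423.]), 0.59, array([ 0.278, -0.28 ])), (array([144., 305.]), 0.56, array([ 0.688, -0.409]))]
oyster_a [(array([246., 290.]), 0.96, array([0.612, 0.043])), (array([260., 342.]), 0.79, array([0.461, 0.06 ]))]
half_shell []
knife [(array([287., 316.]), 0.72, array([0.507, 0.166]))]
0.6 [0.268 0.592 0.223] [-0.662 -3.071  0.   ] [-0.     0.839  0.042] 0.08737004747627299
```

View pics/top1.png

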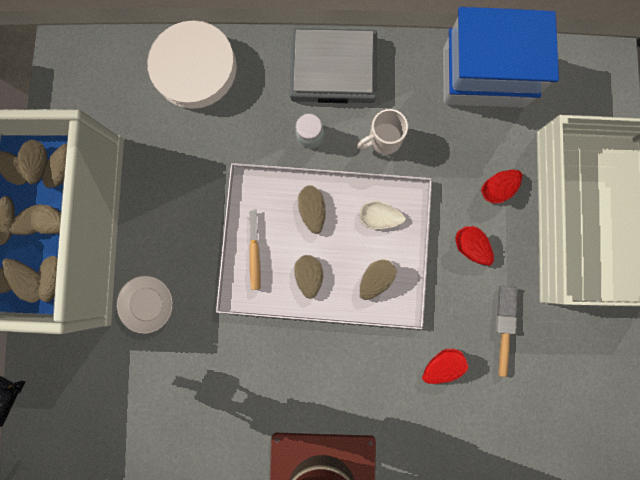

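View pics/side1.png

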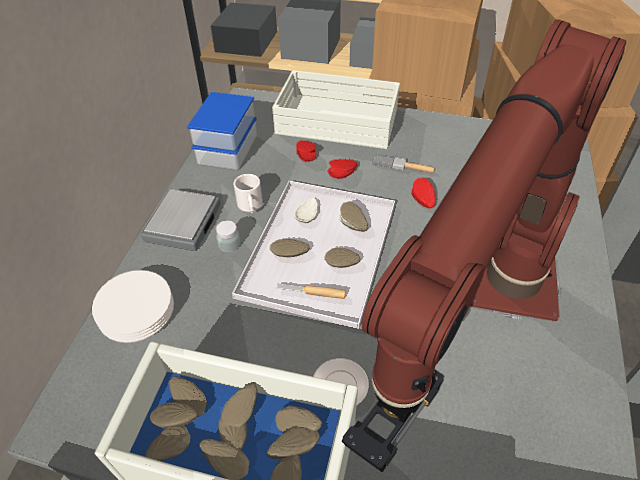

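```bash
python3 - <<'E'
import cv2,numpy as np
a=cv2.imread("pics/top1.png")[215:335,330:430];b=cv2.imread("pics/side1.png")[160:280,300:400]
cv2.imwrite("pics/crop1.png",cv2.resize(np.hstack([a,b]),(800,480),interpolation=cv2.INTER_CUBIC))
E
```

```text
(no output)
```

View pics/crop1.png

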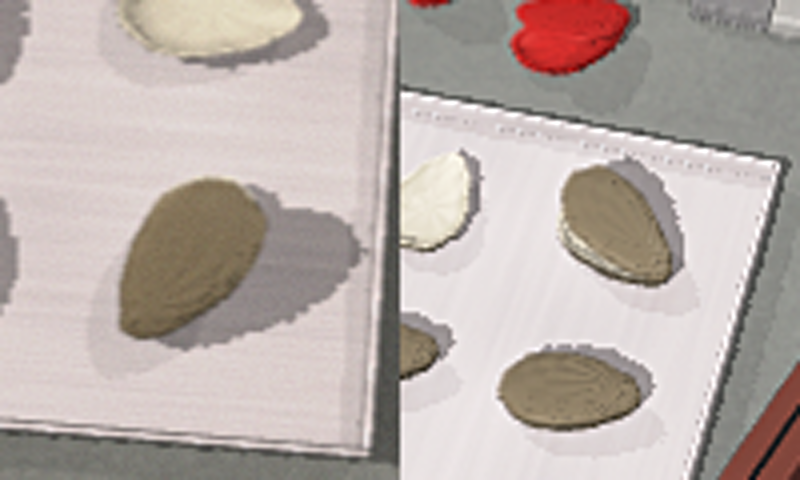

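The things that could be taken for the gaper are, in top-image pixels (row, col):
- red look-alikes at (367,444), (245,473) and (186,502)
- closed brown oysters at (275,309) and (206,312)
- a brown oyster at (278,378)

I choose (278,378). The crop shows a white gap between its shells in the side view and a long shadow from the raised lip. Its narrow end is at about (299,364) and its broad end at about (261,389).

```bash
python3 - <<'E'
from h import *
np.set_printoptions(precision=4,suppress=True)
def mask(p,rc,w=45):
    im=p["image"].astype(int); b,g,rr=im[...,0],im[...,1],im[...,2]
    m=((rr-b>18)&(rr<170)&(rr-g<60)).astype(np.uint8)
    n,l,st,c=cv2.connectedComponentsWithStats(m,connectivity=4)
    k=l[rc]; print(st[k]); return np.argwhere(l==k)
P={n:r.read_camera(n) for n in("top","side")}
pts={"top":mask(P["top"],(278,378)),"side":mask(P["side"],(215,354))}
axis=np.array([.75,-.6]);axis/=np.linalg.norm(axis);hinge=None
for n in P:
    p=P[n];z=np.full(len(pts[n]),.035)
    for it in range(25):
        X=np.array([onz(p,q,zz)[:2] for q,zz in zip(pts[n],z)])
        c=X.mean(0);_,_,V=np.linalg.svd(X-c);a=V[0]*np.sign(V[0][0])
        s=(X-c)@a; w=(X-c)@[-a[1],a[0]]
        z=.021+np.tan(.32)*(s-s.min())   # upper face
    print(n,"centre",c,"yaw",np.arctan2(a[1],a[0]),"len",np.ptp(s),"wid",np.ptp(w),"ends",c+a*s.min(),c+a*s.max(),"zmax",z.max())
    L=c+a*(s.max()-.0115); print("lip",L,"lip px",proj(p,[*L,.048]))
E
```

```text
[ 360  260   37   40 1016]
[340 201  28  31 537]
top centre [ 0.4609 -0.1089] yaw -0.6594281518131065 len 0.10040634321987979 wid 0.06184438019949119 ends [ 0.4181 -0.0757] [ 0.4975 -0.1373] zmax 0.05427359836037633
lip [ 0.4884 -0.1302] lip px [[266.1498 387.2375]]
side centre [ 0.4611 -0.1039] yaw -0.7540331151500799 len 0.09916819272781606 wid 0.06498080318788513 ends [ 0.4245 -0.0694] [ 0.4967 -0.1373] zmax 0.05386328840523323
lip [ 0.4884 -0.1294] lip px [[206.1102 346.4941]]
```

The two views agree: the lip is at about (0.488, -0.130, 0.048) and the yaw is about -0.68. I'll close the fingers on the way over, keeping high.

Call:
arm_command(motion=[{"dx": -0.031, "dy": -0.026, "hand": 0}, {"dx": -0.031, "dy": -0.026, "hand": 0}, {"dx": -0.031, "dy": -0.026, "hand": 0}, {"dx": -0.031, "dy": -0.026, "hand": 0}, {"dx": -0.031, "dy": -0.026, "hand": 0}, {"dx": -0.031, "dy": -0.026, "hand": 0}, {"dx": -0.031, "dy": -0.026, "hand": 0}, {"dx": -0.031, "dy": -0.026, "hand": 0}, {"dx": -0.023, "dy": -0.033, "hand": 0}, {"dx": -0.023, "dy": -0.033, "hand": 0}, {"dx": -0.023, "dy": -0.033, "hand": 0}, {"dx": -0.023, "dy": -0.033, "hand": 0}])

```text
validation failed for argument at $.mo...
```

Call:
arm_command(motion=[{"dx": -0.023, "dy": -0.033, "hand": 0}, {"dx": -0.023, "dy": -0.033, "hand": 0}, {"dx": -0.023, "dy": -0.033, "hand": 0}, {"dx": -0.023, "dy": -0.033, "hand": 0}, {"dx": -0.023, "dy": -0.033, "hand": 0}, {"dx": -0.023, "dy": -0.033, "hand": 0}, {"dx": -0.02, "dy": -0.03, "hand": 0}, {"az": 0.13, "hand": 0}, {"az": 0.13, "hand": 0}, {"hand": 0}, {"hand": 0}])

```text
validation failed for argument at $.mo...
```

```bash
cat > g.py <<'E'
from h import *
import sys
np.set_printoptions(precision=4,suppress=True)
s=r.state();R=Ro.from_rotvec(s["eef_rot"]).as_matrix()
T=np.array(eval(sys.argv[1]))
print("t",s["t"],"tcp",np.array(s["tcp_pos"]),"tool move",R.T@(T-s["tcp_pos"]),"\n",R,np.array(s["contact_force"]),s["opening"],np.array(s["joint_pos"]))
E
python3 g.py "[.488,-.130,.1]"
```

```text
t 0.7 tcp [0.2679 0.5922 0.2226] tool move [-0.4982 -0.5673  0.1226] 
 [[-0.9111  0.4121 -0.    ]
 [ 0.4121  0.9111  0.    ]
 [ 0.      0.     -1.    ]] [0.004  0.1187 0.058 ] 0.08719248181586976 [-1.2452  0.3331  0.0399  1.4654 -0.0134  1.3433 -0.0585]
```

The call was refused, possibly because each row needs every key. I'll try one full row.

Call:
arm_command(motion=[{"dx": -0.031, "dy": -0.026, "dz": 0.0, "ax": 0.0, "ay": 0.0, "az": 0.0, "hand": 0.0}])

```text
t: 0.8
tcp_pos: [0.2813, 0.5591, 0.2217]
eef_rot: [-0.651, -3.071, -0.001]
contact_force: [0.3, -0.3, 0.5]
opening: 0.0837
finger_force: 0.0
```

Call:
arm_command(motion=[{"dx": -0.031, "dy": -0.026, "dz": 0.0, "ax": 0.0, "ay": 0.0, "az": 0.0, "hand": 0.0}, {"dx": -0.031, "dy": -0.026, "dz": 0.0, "ax": 0.0, "ay": 0.0, "az": 0.0, "hand": 0.0}, {"dx": -0.031, "dy": -0.026, "dz": 0.0, "ax": 0.0, "ay": 0.0, "az": 0.0, "hand": 0.0}, {"dx": -0.031, "dy": -0.026, "dz": 0.0, "ax": 0.0, "ay": 0.0, "az": 0.0, "hand": 0.0}, {"dx": -0.031, "dy": -0.026, "dz": 0.0, "ax": 0.0, "ay": 0.0, "az": 0.0, "hand": 0.0}, {"dx": -0.031, "dy": -0.026, "dz": 0.0, "ax": 0.0, "ay": 0.0, "az": 0.0, "hand": 0.0}, {"dx": -0.031, "dy": -0.026, "dz": 0.0, "ax": 0.0, "ay": 0.0, "az": 0.0, "hand": 0.0}, {"dx": -0.023, "dy": -0.033, "dz": 0.0, "ax": 0.0, "ay": 0.0, "az": 0.0, "hand": 0.0}, {"dx": -0.023, "dy": -0.033, "dz": 0.0, "ax": 0.0, "ay": 0.0, "az": 0.0, "hand": 0.0}, {"dx": -0.023, "dy": -0.033, "dz": 0.0, "ax": 0.0, "ay": 0.0, "az": 0.0, "hand": 0.0}, {"dx": -0.023, "dy": -0.033, "dz": 0.0, "ax": 0.0, "ay": 0.0, "az": 0.0, "hand": 0.0}])

```text
t: 1.9
tcp_pos: [0.4376, 0.1406, 0.2228]
eef_rot: [0.662, 3.071, 0.001]
contact_force: [0.7, 0.7, 1.1]
opening: 0.0028
finger_force: 0.0
```

Call:
arm_command(motion=[{"dx": -0.023, "dy": -0.033, "dz": 0.0, "ax": 0.0, "ay": 0.0, "az": 0.0, "hand": 0.0}, {"dx": -0.023, "dy": -0.033, "dz": 0.0, "ax": 0.0, "ay": 0.0, "az": 0.0, "hand": 0.0}, {"dx": -0.023, "dy": -0.033, "dz": 0.0, "ax": 0.0, "ay": 0.0, "az": 0.0, "hand": 0.0}, {"dx": -0.023, "dy": -0.033, "dz": 0.0, "ax": 0.0, "ay": 0.0, "az": 0.0, "hand": 0.0}, {"dx": -0.023, "dy": -0.033, "dz": 0.0, "ax": 0.0, "ay": 0.0, "az": 0.0, "hand": 0.0}, {"dx": -0.023, "dy": -0.033, "dz": 0.0, "ax": 0.0, "ay": 0.0, "az": 0.0, "hand": 0.0}, {"dx": -0.02, "dy": -0.03, "dz": 0.0, "ax": 0.0, "ay": 0.0, "az": 0.0, "hand": 0.0}, {"dx": 0.0, "dy": 0.0, "dz": 0.0, "ax": 0.0, "ay": 0.0, "az": 0.13, "hand": 0.0}, {"dx": 0.0, "dy": 0.0, "dz": 0.0, "ax": 0.0, "ay": 0.0, "az": 0.13, "hand": 0.0}, {"dx": 0.0, "dy": 0.0, "dz": 0.0, "ax": 0.0, "ay": 0.0, "az": 0.0, "hand": 0.0}, {"dx": 0.0, "dy": 0.0, "dz": 0.0, "ax": 0.0, "ay": 0.0, "az": 0.0, "hand": 0.0}])

```text
t: 3.0
tcp_pos: [0.4875, -0.1304, 0.2227]
eef_rot: [1.049, 2.961, 0.0]
contact_force: [-0.3, -0.5, -0.3]
opening: 0.0006
finger_force: 0.0
```

```bash
python3 g.py "[.488,-.130,.1]"
```

```text
t 3.0 tcp [ 0.4875 -0.1304  0.2227] tool move [-0.0001  0.0006  0.1227] 
 [[-0.7771  0.6294  0.0002]
 [ 0.6294  0.7771  0.0001]
 [-0.0001  0.0002 -1.    ]] [-0.3097 -0.5164 -0.3021] 0.0006204045864275498 [-0.5241  0.0156  0.7152  1.8406 -0.0108  1.289   1.0841]
```

Call:
arm_command(motion=[{"dx": 0.0, "dy": 0.0, "dz": 0.025, "ax": 0.0, "ay": 0.0, "az": 0.0, "hand": 0.0}, {"dx": 0.0, "dy": 0.0, "dz": 0.025, "ax": 0.0, "ay": 0.0, "az": 0.0, "hand": 0.0}, {"dx": 0.0, "dy": 0.0, "dz": 0.025, "ax": 0.0, "ay": 0.0, "az": 0.0, "hand": 0.0}, {"dx": 0.0, "dy": 0.0, "dz": 0.025, "ax": 0.0, "ay": 0.0, "az": 0.0, "hand": 0.0}, {"dx": 0.0, "dy": 0.0, "dz": 0.025, "ax": 0.0, "ay": 0.0, "az": 0.0, "hand": 0.0}, {"dx": 0.0, "dy": 0.0, "dz": 0.015, "ax": 0.0, "ay": 0.0, "az": 0.0, "hand": 0.0}, {"dx": 0.0, "dy": 0.0, "dz": 0.013, "ax": 0.0, "ay": 0.0, "az": 0.0, "hand": 0.0}, {"dx": 0.0, "dy": 0.0, "dz": 0.0, "ax": 0.0, "ay": 0.0, "az": 0.0, "hand": 0.0}, {"dx": 0.0, "dy": 0.0, "dz": 0.0, "ax": 0.0, "ay": 0.0, "az": 0.0, "hand": 0.0}])

```text
t: 3.9
tcp_pos: [0.4878, -0.1306, 0.07]
eef_rot: [1.053, 2.96, -0.0]
contact_force: [0.1, -0.1, 0.4]
opening: 0.0004
finger_force: 0.0
```

```bash
python3 - <<'E'
from h import *
a=r.read_camera("top")["image"][215:335,330:430];b=r.read_camera("side")["image"][160:280,300:400]
cv2.imwrite("pics/crop2.png",cv2.resize(np.hstack([a,b]),(800,480),interpolation=cv2.INTER_CUBIC))
s=r.state();print(s["tcp_pos"],s["contact_force"])
E
```

```text
[ 0.48823127 -0.13066136  0.07049112] [-0.02220606 -0.68176498 -0.94305015]
```

View pics/crop2.png

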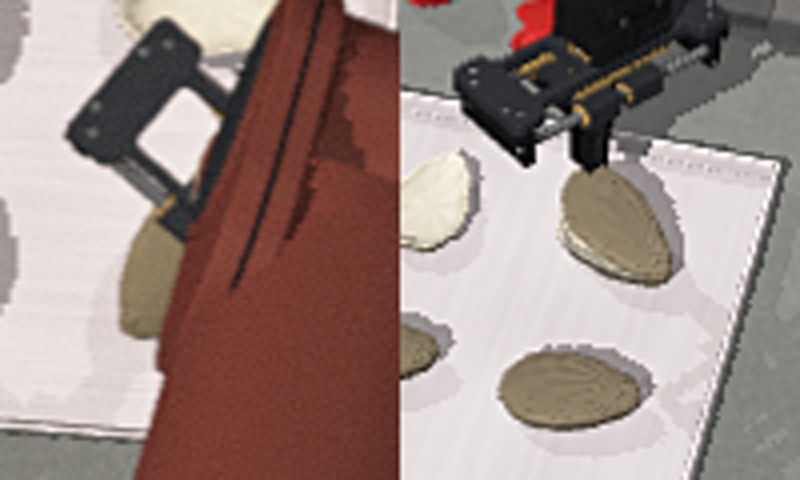

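The fingertips are over the broad end of the gaper: crop pixel (590,165), which is side pixel (201,347). The path is clear of the half shell. I'll descend slowly.

Call:
arm_command(motion=[{"dx": 0.0, "dy": 0.0, "dz": 0.004, "ax": 0.0, "ay": 0.0, "az": 0.0, "hand": 0.0}, {"dx": 0.0, "dy": 0.0, "dz": 0.004, "ax": 0.0, "ay": 0.0, "az": 0.0, "hand": 0.0}, {"dx": 0.0, "dy": 0.0, "dz": 0.004, "ax": 0.0, "ay": 0.0, "az": 0.0, "hand": 0.0}, {"dx": 0.0, "dy": 0.0, "dz": 0.004, "ax": 0.0, "ay": 0.0, "az": 0.0, "hand": 0.0}, {"dx": 0.0, "dy": 0.0, "dz": 0.003, "ax": 0.0, "ay": 0.0, "az": 0.0, "hand": 0.0}, {"dx": 0.0, "dy": 0.0, "dz": 0.003, "ax": 0.0, "ay": 0.0, "az": 0.0, "hand": 0.0}, {"dx": 0.0, "dy": 0.0, "dz": 0.0, "ax": 0.0, "ay": 0.0, "az": 0.0, "hand": 0.0}])

```text
t: 4.7
tcp_pos: [0.4879, -0.1308, 0.0475]
eef_rot: [1.055, 2.959, -0.0]
contact_force: [0.7, -0.9, 2.7]
opening: 0.0003
finger_force: 1.3
```

Call:
arm_command(motion=[{"dx": 0.0, "dy": 0.0, "dz": 0.003, "ax": 0.0, "ay": 0.0, "az": 0.0, "hand": 0.0}, {"dx": 0.0, "dy": 0.0, "dz": 0.003, "ax": 0.0, "ay": 0.0, "az": 0.0, "hand": 0.0}, {"dx": 0.0, "dy": 0.0, "dz": 0.002, "ax": 0.0, "ay": 0.0, "az": 0.0, "hand": 0.0}, {"dx": 0.0, "dy": 0.0, "dz": 0.0, "ax": 0.0, "ay": 0.0, "az": 0.0, "hand": 0.0}])

```text
t: 5.1
tcp_pos: [0.4877, -0.1306, 0.0395]
eef_rot: [1.055, 2.959, -0.0]
contact_force: [2.4, -1.1, 3.7]
opening: 0.0004
finger_force: 2.0
```

```bash
python3 - <<'E'
from h import *
F=[]
for i in range(3):
    b=r.read_camera("side")["image"][160:280,300:400];s=r.state();F.append(s["contact_force"])
print(s["tcp_pos"],np.round(F,2))
cv2.imwrite("pics/crop3.png",cv2.resize(b,(500,600),interpolation=cv2.INTER_CUBIC))
E
```

```text
[ 0.48766371 -0.13055882  0.03968928] [[ 2.58 -1.2   3.85]
 [ 2.77 -0.53  3.64]
 [ 2.51 -1.59  3.85]]
```

View pics/crop3.png

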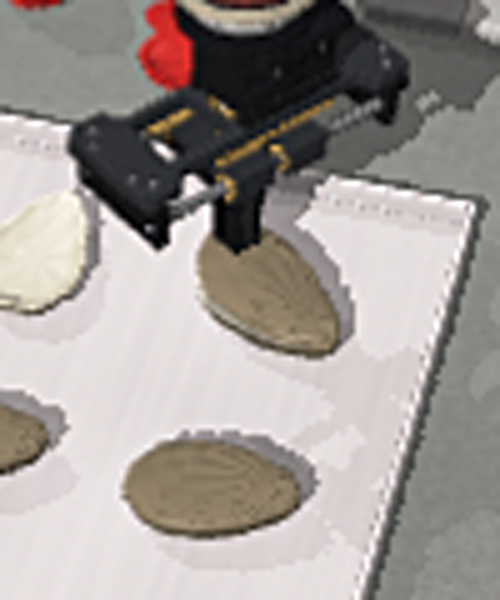

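The lip is down about 12 mm with about 4 N on it. I'll press 3 mm more, easing 2 mm outwards along the lip's arc, and hold.

Call:
arm_command(motion=[{"dx": -0.001, "dy": 0.0, "dz": 0.002, "ax": 0.0, "ay": 0.0, "az": 0.0, "hand": 0.0}, {"dx": -0.001, "dy": 0.0, "dz": 0.001, "ax": 0.0, "ay": 0.0, "az": 0.0, "hand": 0.0}, {"dx": 0.0, "dy": 0.0, "dz": 0.0, "ax": 0.0, "ay": 0.0, "az": 0.0, "hand": 0.0}, {"dx": 0.0, "dy": 0.0, "dz": 0.0, "ax": 0.0, "ay": 0.0, "az": 0.0, "hand": 0.0}, {"dx": 0.0, "dy": 0.0, "dz": 0.0, "ax": 0.0, "ay": 0.0, "az": 0.0, "hand": 0.0}, {"dx": 0.0, "dy": 0.0, "dz": 0.0, "ax": 0.0, "ay": 0.0, "az": 0.0, "hand": 0.0}, {"dx": 0.0, "dy": 0.0, "dz": 0.0, "ax": 0.0, "ay": 0.0, "az": 0.0, "hand": 0.0}])

```text
t: 5.95
tcp_pos: [0.4887, -0.1317, 0.0364]
eef_rot: [-1.055, -2.959, 0.0]
contact_force: [-1.0, 2.1, 4.2]
opening: 0.0002
finger_force: 1.6
```

Call:
arm_command(motion=[{"dx": 0.0, "dy": 0.0, "dz": 0.0, "ax": 0.0, "ay": 0.0, "az": 0.0, "hand": 0.0}, {"dx": 0.0, "dy": 0.0, "dz": 0.0, "ax": 0.0, "ay": 0.0, "az": 0.0, "hand": 0.0}, {"dx": 0.0, "dy": 0.0, "dz": 0.0, "ax": 0.0, "ay": 0.0, "az": 0.0, "hand": 0.0}, {"dx": 0.0, "dy": 0.0, "dz": 0.0, "ax": 0.0, "ay": 0.0, "az": 0.0, "hand": 0.0}, {"dx": 0.0, "dy": 0.0, "dz": 0.0, "ax": 0.0, "ay": 0.0, "az": 0.0, "hand": 0.0}, {"dx": 0.0, "dy": 0.0, "dz": 0.0, "ax": 0.0, "ay": 0.0, "az": 0.0, "hand": 0.0}, {"dx": 0.0, "dy": 0.0, "dz": 0.0, "ax": 0.0, "ay": 0.0, "az": 0.0, "hand": 0.0}])

```text
t: 6.65
tcp_pos: [0.489, -0.1319, 0.0365]
eef_rot: [-1.055, -2.959, 0.0]
contact_force: [-2.0, 1.0, 2.5]
opening: 0.0009
finger_force: 1.6
```

```bash
python3 - <<'E'
from h import *
F=[]
for i in range(2):
    b=r.read_camera("side")["image"][160:280,300:400];s=r.state();F.append(s["contact_force"])
print(s["t"],s["tcp_pos"],np.round(F,2))
cv2.imwrite("pics/crop4.png",cv2.resize(b,(500,600),interpolation=cv2.INTER_CUBIC))
E
```

```text
6.75 [ 0.48898698 -0.13186427  0.03655401] [[-2.36  2.14  3.67]
 [-1.36  1.53  3.78]]
```

View pics/crop4.png

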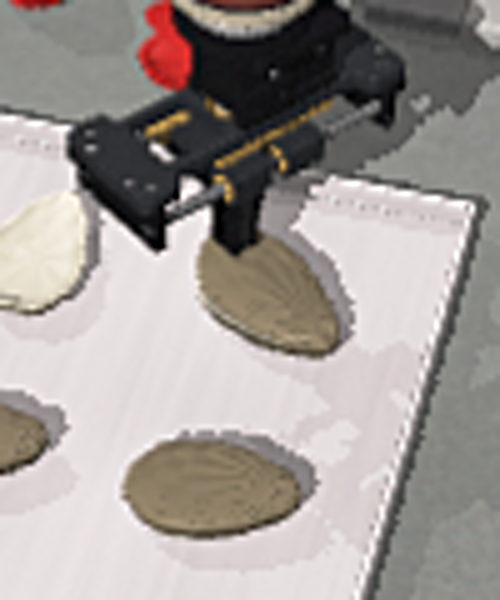

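The hinge is past 0.13 rad. I'll press 2 mm more for margin and hold another second, then rise gently.

Call:
arm_command(motion=[{"dx": 0.0, "dy": 0.0, "dz": 0.002, "ax": 0.0, "ay": 0.0, "az": 0.0, "hand": 0.0}, {"dx": 0.0, "dy": 0.0, "dz": 0.0, "ax": 0.0, "ay": 0.0, "az": 0.0, "hand": 0.0}, {"dx": 0.0, "dy": 0.0, "dz": 0.0, "ax": 0.0, "ay": 0.0, "az": 0.0, "hand": 0.0}, {"dx": 0.0, "dy": 0.0, "dz": 0.0, "ax": 0.0, "ay": 0.0, "az": 0.0, "hand": 0.0}, {"dx": 0.0, "dy": 0.0, "dz": 0.0, "ax": 0.0, "ay": 0.0, "az": 0.0, "hand": 0.0}, {"dx": 0.0, "dy": 0.0, "dz": 0.0, "ax": 0.0, "ay": 0.0, "az": 0.0, "hand": 0.0}, {"dx": 0.0, "dy": 0.0, "dz": 0.0, "ax": 0.0, "ay": 0.0, "az": 0.0, "hand": 0.0}, {"dx": 0.0, "dy": 0.0, "dz": 0.0, "ax": 0.0, "ay": 0.0, "az": 0.0, "hand": 0.0}, {"dx": 0.0, "dy": 0.0, "dz": 0.0, "ax": 0.0, "ay": 0.0, "az": 0.0, "hand": 0.0}, {"dx": 0.0, "dy": 0.0, "dz": 0.0, "ax": 0.0, "ay": 0.0, "az": 0.0, "hand": 0.0}, {"dx": 0.0, "dy": 0.0, "dz": 0.0, "ax": 0.0, "ay": 0.0, "az": 0.0, "hand": 0.0}])

```text
t: 7.85
tcp_pos: [0.4892, -0.132, 0.0346]
eef_rot: [1.055, 2.959, -0.0]
contact_force: [0.1, -1.2, 4.4]
opening: 0.0005
finger_force: 2.1
```

Call:
arm_command(motion=[{"dx": 0.0, "dy": 0.0, "dz": -0.004, "ax": 0.0, "ay": 0.0, "az": 0.0, "hand": 0.0}, {"dx": 0.0, "dy": 0.0, "dz": -0.005, "ax": 0.0, "ay": 0.0, "az": 0.0, "hand": 0.0}, {"dx": 0.0, "dy": 0.0, "dz": -0.006, "ax": 0.0, "ay": 0.0, "az": 0.0, "hand": 0.0}, {"dx": 0.0, "dy": 0.0, "dz": -0.01, "ax": 0.0, "ay": 0.0, "az": 0.0, "hand": 0.0}, {"dx": 0.0, "dy": 0.0, "dz": -0.02, "ax": 0.0, "ay": 0.0, "az": 0.0, "hand": 0.0}, {"dx": 0.0, "dy": 0.0, "dz": -0.02, "ax": 0.0, "ay": 0.0, "az": 0.0, "hand": 0.0}, {"dx": 0.0, "dy": 0.0, "dz": -0.03, "ax": 0.0, "ay": 0.0, "az": 0.0, "hand": 0.0}, {"dx": 0.0, "dy": 0.0, "dz": -0.03, "ax": 0.0, "ay": 0.0, "az": 0.0, "hand": 0.0}, {"dx": 0.0, "dy": 0.0, "dz": 0.0, "ax": 0.0, "ay": 0.0, "az": 0.0, "hand": 0.0}, {"dx": 0.0, "dy": 0.0, "dz": 0.0, "ax": 0.0, "ay": 0.0, "az": 0.0, "hand": 0.0}, {"dx": 0.0, "dy": 0.0, "dz": 0.0, "ax": 0.0, "ay": 0.0, "az": 0.0, "hand": 0.0}])

```text
t: 8.95
tcp_pos: [0.4885, -0.1317, 0.159]
eef_rot: [-1.054, -2.958, 0.0]
contact_force: [-0.2, 0.6, -0.2]
opening: 0.0006
finger_force: 0.0
```

```bash
python3 - <<'E'
from h import *
b=r.read_camera("side")["image"];s=r.state()
print(s["t"],s["tcp_pos"],np.round(s["contact_force"],2))
a=cv2.imread("pics/side1.png")
cv2.imwrite("pics/crop5.png",cv2.resize(np.hstack([a[160:280,300:400],b[160:280,300:400]]),(800,480),interpolation=cv2.INTER_CUBIC))
E
```

```text
9.0 [ 0.48841325 -0.13170202  0.15876979] [-0.84 -0.76  0.27]
```

View pics/crop5.png

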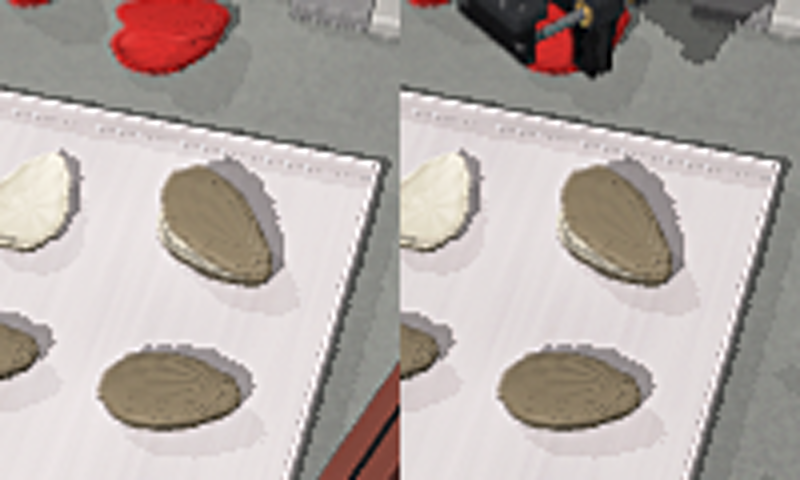

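The shell is open again, with the same gap visible at crop pixel (590,245). The oyster has not moved and the fingers are well clear.

```bash
python3 -c "
from cell import r
print(r.job_done())"
```

```text
the job is handed in; nothing more can be done
None
```

I pressed the gaping oyster's lip down an estimated 12 mm or more and held it for over two seconds. It sprang open again without visibly moving, nothing else on the tray was touched, and the job is handed in; no verdict came back.

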